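Roll a rocket tube section to the line and clamp it with the torque knob

TASK

Roll the black rocket tube along the clamping bed by pushing its side, until it rests by itself with its axis right over the white line; do not pick it up and do not let it run on past the line. Then take your fingers off it and turn the black torque knob clockwise until the orange jaw clamps the end of the tube and the knob's slip clutch gives (it has clearly slipped on past its steel collar). Let go, and leave the other things on the bench where they are.

Things in the scene. Friction and masses are not known exactly. Their poses are not given: they have to be found in the camera images.
- bed: Fixed aluminium clamping bed, plate 240 (x, -108..132) by 330 (y, -155..175) by 10 mm. Origin on the bench; z up; x = tube axis, away from the robot; the tube rolls towards -y. Teal rubber strip, top 12 mm above the bench. Far fence: face x=107, top 26 mm; near rail: face x=-20.5, top 22 mm, gap at the jaw. Grey screw housing x -104..-42, 58 wide, centred on the mark's y, top 32 mm.
- mark (a point): Point above the white line (3 mm wide, across the strip) at the height of the tube's axis, 42 mm above the bench, in mid-channel: bed frame (45, -60, 42) mm. Axes as the bed's. The tube's axis must stop over the line, i.e. at this y. A red tick on the fence top continues the line.
- tube: Loose black closed rocket tube, 60 mm diameter, 120 long, 0.2-0.4 kg, orange band, red dot at end centres. Origin mid-axis; x along the axis, parallel to bed x; y, z turn as it rolls. Starts 85-155 mm to +y of the mark, up to 7 mm play along its axis. Rubber slows it at about 0.4 m/s2: it coasts 2 mm from 40 mm/s, 11 from 100; a quick hit throws it ahead.
- jaw: Orange jaw block, 18 (x) by 30 (y) by 40 (z) mm, level with the mark on the near side. Origin in the middle of the face that presses on the tube's near end, 36 mm above the bench; open, that face is flush with the near rail. The screw moves it towards the bed's +x, 12 mm per rad of joint screw; stiffly sprung (yields about 2 mm when tight, pressing with about 8 N).
- knob_grip (a point): On the vertical axis of the black fluted round torque knob (40 mm diameter, from 40 to 74 mm above the bench, white pointer line on top), at the height to grip, 62 mm above the bench; 118 mm to the robot's side of the mark: bed frame (-73, -60, 62) mm. Under it a steel collar, 52 mm diameter, top 39 mm above the bench.
- screw (a joint): Angle (rad) of the steel collar (red tick) and screw under the knob, 0 = jaw open, grows clockwise seen from above, end stop 1.15. It turns with the knob (0.15 N m) until the jaw has pushed the tube against the fence and is tight (at about 0.75), then stands still. It keeps its place when let go.
- knob (a joint): Angle (rad) of the knob relative to the collar: 0 while knob and collar turn together, grows clockwise when the clutch slips (at about 0.25 N m). Clearly slipped means more than 0.25 rad (15 degrees, seen as white pointer ahead of the red tick).
- nosecone: Bystander: loose black nose cone standing upright, 84 mm in diameter, 162 mm high, origin under its centre.
- phone: Bystander: phone in a red case lying flat, 150 by 76 by 11 mm, origin under its centre.
- coupler: Bystander: black coupler ring, 110 mm outside, 88 mm inside, 22 mm high, origin under its centre.
- organiser: Bystander: black open organiser with red dividers and screws, 100 by 130 by 31 mm, origin under its centre.
There are look-alikes about, which are no part of the job. What is shaped like the tube but green is not meant.

How it is judged (in metres and radians):
On the way, in this order (a step that is already met when the one before it is completed fails the run):
1. the tube rests by itself over the line (axis within 7 mm), fingers off it (y of tube in the frame of mark between -0.007 and 0.007 m and z of tube in the frame of mark below 0.006 m and angle between the x axis of tube and the x axis of bed, either way round below 0.08 rad and linear speed of tube below 0.006 m/s and contact force between the fingers and tube below 0.1 N), for 0.3 s.
2. the jaw presses on the tube and the knob's clutch has slipped by more than 0.25 rad (y of tube in the frame of mark between -0.007 and 0.007 m and value of joint knob above 0.25 rad and contact force between jaw and tube above 3 N), for 0.1 s.
At the end, for the whole second after the job is handed in: The tube lies at rest on the strip, square in the bed (within 0.08 rad), its axis within 7 mm of the white line, pressed by the jaw with more than 3 N, and the knob's clutch has slipped by more than 0.25 rad (all of step 2 and z of tube in the frame of mark below 0.006 m and angle between the x axis of tube and the x axis of bed, either way round below 0.08 rad and linear speed of tube below 0.006 m/s); the robot touches nothing.
It fails at once if the tube runs more than 13 mm past the line (y of tube in the frame of mark below -0.013 m).
It fails at once if the tube is lifted more than 15 mm off the strip (z of tube in the frame of mark above 0.015 m).
It fails at once if one of the other loose things is shifted by more than 20 mm (distance of any of nosecone, phone, coupler, organiser from where it was at the start of the episode above 0.02 m).
It also fails if it takes over 64 s, if anything falls off the work surface, if the arm or the gripper's body presses on something with over 40 N, if the wrist force passes 120 N, or if a joint passes its speed limit or range.

ROBOT

A 7-joint arm with a two-finger parallel gripper is mounted at the origin on the work surface. World frame = base frame: x ahead of the robot, y to its left, z up, the work surface at z = 0. Lengths are in m, angles in degrees, forces in N, time in s.
With the tool pointing down it reaches from about 0.425 to 0.95 m from the base axis. Payload 4.7 kg.
Tool frame: the origin (TCP) lies on the centre line of the jaws, within the pads' length; the fingertips stand 22 mm ahead of it and the grasp point (between the pads) lies 3 mm ahead of it (ctrl.tips_ahead is the distance from the TCP to the fingertips, in m); z points along the fingers, y is the line along which they close (so a half turn about z gives the same grasp; the last joint's range is limited). The gripper opens to 87 mm and grips with 3 to 60 N. Pads are 19 mm wide; open, the fingers measure 117 mm over their backs; the gripper's body (75 mm by 190 mm) begins 51 mm behind the grasp point.
Start: joints at [-72.13, 26.849, -2.785, 87.806, 1.381, 65.374, -4.715], TCP at [0.226, 0.636, 0.245] pointing down, gripper open.
Joint ranges: [-148.3, 148.3], [-19.14, 114.17], [-79.39, 73.82], [5.75, 140.21], [-59.74, 239.74], [12.07, 113.84], [-152.46, 152.46]. Speed limits (degrees/s): [147.25, 147.25, 180, 180, 180, 180, 180].

INTERFACE

Orientations are given as a 3x3 rotation matrix whose columns are the frame's x, y, z axes.
In Python, from cell import state, imaging, ctrl gives the robot as it stands. The module is installed in compiled form; this text tells all that it offers.
- The arm moves only by the shell command python3 -m pendant 'ROWS' [FORCE]. ROWS is JSON, a list of rows, each a list of 5 numbers: the shift along the tool's x, y, z scaled (see below), then the turn about the tool's z scaled (see below), then the closure, from -1 (fully open) to 1 (shut). In form: [[tx, ty, tz, turn, grip], ...]. A call has 1 to 20 rows; each row is the pose to reach, as a shift and turn from the pose commanded when the call began, along the tool's axes at that moment; what a row does not reach only later rows make up. The controller multiplies each number of a shift by 0.25 m and each number of a turn by 120 degrees. A row lasts 1/10 s, in which the tool goes at most 50 mm and 8.59 degrees, less where a joint would pass 70% of its speed; a pose out of reach is approached as far as the arm can. A call with a number of a shift or a turn outside -1 to 1 is refused whole. A call with a gripper value outside its range is refused whole. The fingers move at their own pace and stop on an object; FORCE is the grip in N (left out, the last holds). Time passes only in rows, so rows that repeat a pose let the fingers close. It gives the time, the measured TCP pose, the force, the opening and the grip force at its end, in the units of the state.
- state(): the state, without advancing time (a new reading comes with each control period).
- imaging.snapshot(name): name is "scene" or "top"; returns a dict with "image" (480x640x3 uint8, red, green, blue), "range_z" (480x640 float32, m along the optical axis (not along the pixel's ray), 0 where there is no reading), "K" (3x3 intrinsics, pixels), "position" and "rotation" of the camera in the world. Camera axes: x right, y down, z forward; pixel columns grow to the right and rows downward; lengths in m; the calibration is good to about 2 mm. A picture is of the moment at which its call begins.
- ctrl.job_done(): hands the job in; it is judged then, once.
The state is a dict: "t": time; "qpos": joint angles; "qd": joint speeds; "tau": joint torques, N m; "tool_pos": TCP position; "orientation": TCP orientation; "contact_force": force on the tool from outside, world axes, zero at the start; "wrist_torque": the same for the moment, N m; "gripper_width": opening from 0.0 (shut) to 1.0 (fully open); "finger_force": force on a finger pad.
Only numpy, scipy, OpenCV 4.12 (cv2) and the standard library are available. Lean on these libraries where they do the work, as an engineer would, in place of code of your own. Each camera call takes 0.05 s, during which the arm holds its last target. There are 200 camera calls.

## Working session

There is one attempt and no reset: what is moved stays moved. The work goes in short steps, Python scripts to look and compute and a shell command to move; the robot and the scene stay as the last step left them, time stands still between calls to the robot, and variables do not carry over. Pictures are saved under pics/ and viewed, at most 10 in all, crops included, and the job is handed in when it is done.

```bash
mkdir -p pics; cat > h.py <<'E'
import numpy as np, cv2
from cell import state, imaging, ctrl
def snap(n):
    s=imaging.snapshot(n); np.savez(f'{n}.npz',**s); return s
def load(n): return dict(np.load(f'{n}.npz'))
def cloud(s):
    z=s['range_z']; K=s['K']; v,u=np.mgrid[:z.shape[0],:z.shape[1]]
    c=np.stack([(u-K[0,2])/K[0,0]*z,(v-K[1,2])/K[1,1]*z,z],-1)
    return c@np.array(s['rotation']).T+s['position']
E
python3 - <<'E'
from h import *
for n in('top','scene'):
    s=snap(n); cv2.imwrite(f'pics/{n}0.png',s['image'][...,::-1]); print(n,s['position'],s['rotation'],s['K'])
print(state())
E
```

```text
top [0.51949608 0.01308614 1.40541095] [[ 0.00475428 -0.99916549  0.04056746]
 [-0.9999874  -0.00481561 -0.00141434]
 [ 0.00160852 -0.04056022 -0.9991758 ]] [[557.43361522   0.         316.06043552]
 [  0.         557.43361522 232.66793212]
 [  0.           0.           1.        ]]
scene [ 1.35441395 -0.93238539  0.80974645] [[ 0.78845605  0.30368125 -0.53489696]
 [ 0.61494213 -0.4083178   0.67462786]
 [-0.01353612 -0.86084509 -0.50868703]] [[501.28900412   0.         320.5099429 ]
 [  0.         501.28900412 237.56362787]
 [  0.           0.           1.        ]]
{'t': 0.1, 'qpos': array([-72.13013733,  26.89367364,  -2.78496958,  87.86791176,
         1.38258278,  65.37427455,  -4.71687581]), 'qd': array([-0.03039202, -0.07446279,  0.08503269, -0.14249876,  0.0005457 ,
       -0.11018096, -0.05097996]), 'tau': array([ 4.61756536e-04, -5.09170675e+01, -8.13249545e-02, -2.36830384e+01,
       -6.14594179e-02,  3.45189753e-02,  7.24331016e-05]), 'tool_pos': array([0.2254236 , 0.63571021, 0.24358511]), 'orientation': array([[-9.42500870e-01,  3.34203298e-01, -5.15894232e-04],
       [ 3.34203685e-01,  9.42499326e-01, -1.70823360e-03],
       [-8.46673386e-05, -1.78242541e-03, -9.99998408e-01]]), 'contact_force': array([0.60438359, 0.25828418, 0.57170537]), 'wrist_torque': array([-0.03255856, -0.10773127, -0.04312925]), 'finger_force': 0.0, 'gripper_width': 0.9976368195968968}
```

View pics/top0.png

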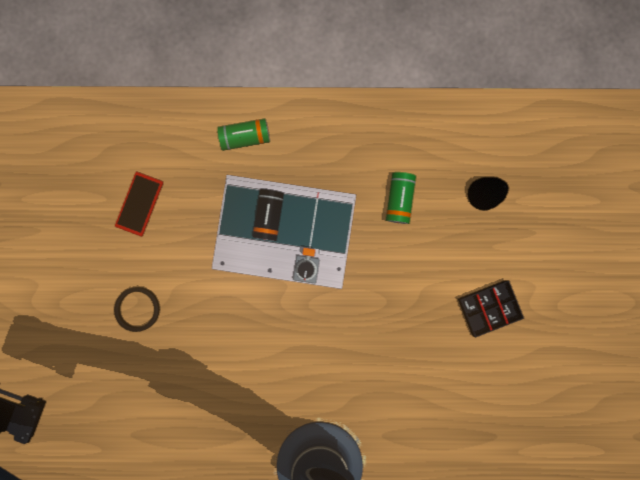

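View pics/scene0.png

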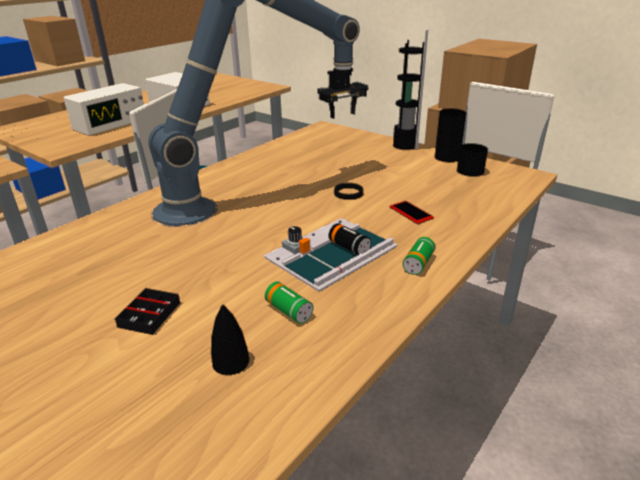

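The top view shows the bed with corners at about (228,177), (355,194), (342,288) and (213,270). The white line runs (317,192)–(311,248), the knob is at (306,268) and the black tube at (268,215). The scene view agrees. The green tubes are the look-alikes.

```bash
cat >> h.py <<'E'
def ray(s,uv,z):
    uv=np.atleast_2d(uv).astype(float); K=s['K']
    d=np.c_[(uv[:,0]-K[0,2])/K[0,0],(uv[:,1]-K[1,2])/K[1,1],np.ones(len(uv))]@np.array(s['rotation']).T
    p=np.array(s['position']); return p+d*((z-p[2])/d[:,2])[:,None]
E
python3 - <<'E'
from h import *
s=load('top'); im=s['image'].astype(int); P=cloud(s)
R,G,B=im[...,0],im[...,1],im[...,2]
roi=np.zeros(R.shape,bool); roi[165:300,200:370]=1
m=(roi&(R-B<25)).astype(np.uint8)
m=cv2.morphologyEx(m,cv2.MORPH_OPEN,np.ones((3,3)))
n,l,st,c=cv2.connectedComponentsWithStats(m); k=1+np.argmax(st[1:,4]); print(st[k])
v,u=np.nonzero(l==k)
pts=ray(s,np.c_[u,v],0.010)[:,:2].astype(np.float32)
r=cv2.minAreaRect(cv2.convexHull(pts)); print('rect',r, cv2.boxPoints(r))
# white line on teal
w=roi&(R>120)&(abs(R-B)<40); 
w[:197]=0;w[243:]=0;w[:,:300]=0;w[:,328:]=0
v,u=np.nonzero(w); q=ray(s,np.c_[u,v],0.012)[:,:2]; print(len(q),cv2.fitLine(q.astype(np.float32),2,0,.01,.01).ravel(), q.min(0),q.max(0))
# tube: high points
z=P[...,2]
t=roi&(z>0.05)&(z<0.09); t[245:]=0
v,u=np.nonzero(t); a=P[t]; print('tube',len(a),a.mean(0),np.percentile(a[:,2],[5,50,95,99])); print(cv2.minAreaRect(a[:,:2].astype(np.float32)))
t=roi&(z>0.055)&(z<0.09); t[:250]=0
a=P[t]; print('knob',len(a),np.median(a,0),(a.min(0)+a.max(0))/2,np.ptp(a,0))
cv2.imwrite('pics/c.png',cv2.resize(s['image'][170:295,205:365,::-1],None,fx=5,fy=4.8*1,interpolation=cv2.INTER_CUBIC))
E
```

```text
[  213   175   142   113 12103]
rect ((0.5797857642173767, 0.09221126139163971), (0.3281540870666504, 0.2378724366426468), 81.59723663330078) [[ 0.43814957 -0.05272423]
 [ 0.67346853 -0.0874847 ]
 [ 0.72142196  0.23714675]
 [ 0.486103    0.2719072 ]]
118 [ 0.977401   -0.21139361  0.6245482   0.01269678] [ 0.55264762 -0.01592039] [0.66574228 0.03175648]
tube 1172 [0.61786519 0.12701529 0.06614885] [0.05384089 0.06739864 0.07392064 0.07632882]
((0.6187661290168762, 0.12779909372329712), (0.058891333639621735, 0.12193337082862854), 81.57527160644531)
knob 276 [0.48915845 0.03251017 0.07268157] [0.49869063 0.03379862 0.06820469] [0.06722089 0.04056042 0.02638606]
```

View pics/c.png

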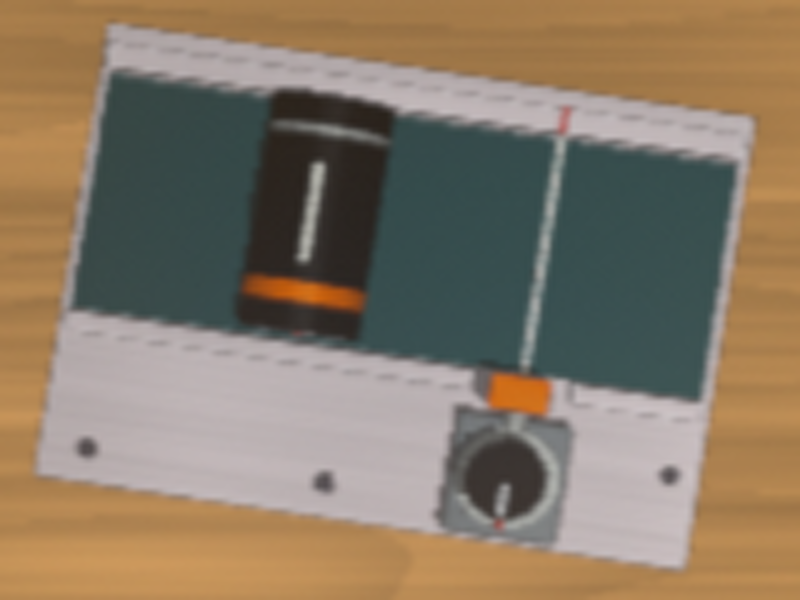

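The crop confirms the layout: line (566,135)–(526,370), knob centre (505,478) with the pointer towards the robot, tube middle about (315,215). Next I'll refine the line, tube and knob in one bed frame and plan the first move.

```bash
cat >> h.py <<'E'
from scipy.optimize import least_squares
YAW=np.radians(-8.4); BX=np.array([np.cos(YAW),np.sin(YAW)]); BY=np.array([-BX[1],BX[0]])
def tube(s,c0,verbose=1):
    """bed-y of axis (world dot BY) from circle fit R=30,z=42; c0 = approx world xy"""
    P=cloud(s); d=P[...,:2]-c0; a,b=d@BX,d@BY
    m=(abs(a)<.045)&(abs(b)<.05)&(P[...,2]>.048)&(P[...,2]<.085)
    y=P[m][:,:2]@BY; z=P[m][:,2]
    f=least_squares(lambda p:np.hypot(y-p[0],z-p[1])-.03,[np.median(y),.042],loss='soft_l1',f_scale=.002)
    return f.x, m.sum(), np.median(abs(f.fun))
def plan(target,yaw,st=None):
    """scaled numbers (shift in tool axes /0.25, turn/120) to reach world xyz with tool-y at yaw deg"""
    st=st or state(); Rm=st['orientation']; d=np.array(target)-st['tool_pos']
    y0=np.degrees(np.arctan2(Rm[1,1],Rm[0,1])); print('d',d.round(4),'yaw0',y0.round(2),'rows',np.round(Rm.T@d/.25,4),'turn',round((y0-yaw)/120,4),'unit/mm .004')
E
python3 - <<'E'
from h import *
s=load('top'); im=s['image'].astype(float); R,G,B=im.transpose(2,0,1)
q=[]
for v in range(202,243):
    uc=317.8+(309.8-317.8)*(v-197.7)/49; u=np.arange(int(uc)-4,int(uc)+6)
    w=np.clip(R[v,u]-np.median(R[v,u])-10,0,None); q.append([(w*u).sum()/w.sum(),v])
q=ray(s,np.array(q),.012)[:,:2]; f=cv2.fitLine(q.astype(np.float32),cv2.DIST_HUBER,0,.001,.001).ravel()
print('line yaw',np.degrees(np.arctan2(f[1],f[0])),'line·BY',q@BY@np.ones(len(q))/len(q),np.std(q@BY))
LY=np.median(q@BY)
print('tube',tube(s,np.array([.6188,.1278])))
c0=np.array([.6188,.1278]);P=cloud(s);d=P[...,:2]-c0;m=(abs(d@BX)<.075)&(abs(d@BY)<.025)&(P[...,2]>.058);print('tube x ext',np.percentile(P[m][:,:2]@BX,[1,99]))
# knob: dark blob in crop on top z=.074
g=im.max(2); m=np.zeros(g.shape,np.uint8); m[255:282,293:320]=(g[255:282,293:320]<75)
n,l,st,c=cv2.connectedComponentsWithStats(m); k=1+np.argmax(st[1:,4]); print(st[k]); h=cv2.convexHull(np.argwhere(l==k)[:,::-1].astype(np.float32)); cc,rr=cv2.minEnclosingCircle(h); kw=ray(s,cc,.074)[0]; print('knob',cc,rr,kw, 'BX,BY',kw[:2]@BX,kw[:2]@BY,'r mm',rr/557*1.33*1000)
bc=np.array([.5798,.0922]);o=bc-.012*BX-.01*BY;print('bed origin BX BY',o@BX,o@BY,'pred line',o@BY-.06,'pred knob x',o@BX-.073)
x=o@BX+.045
t=tube(s,np.array([.6188,.1278]))[0][0]+.065
xy=x*BX+t*BY; print('push start',xy)
plan([*xy,.245],-8.4)
E
```

```text
line yaw -8.420311 line·BY 0.10614181844370493 0.00011161965752702738
tube (array([0.21758185, 0.04173441]), np.int64(891), np.float64(0.0013564500976300034))
tube x ext [0.53411833 0.65228185]
[298 261  16  16 166]
knob (305.5, 268.8999938964844) 7.915901184082031 [0.48698122 0.03596709 0.074     ] BX,BY 0.47650286566585026 0.10672094174406103 r mm 18.901523473660866
bed origin BX BY 0.5481112434184863 0.16590984905967376 pred line 0.10590984905967377 pred knob x 0.47511124341848626
push start [0.62802896 0.19290692]
d [ 0.4026 -0.4428  0.0014] yaw0 70.48 rows [-2.1098 -1.1312 -0.0035] turn 0.6573 unit/mm .004
```

Line, tube (111 mm out, axis height 41.7 mm), knob and bed all agree within about 1 mm. Moving behind the tube now.

```bash
python3 -m pendant '[[-0.2,-0.11,0,0.07,-0.4],[-0.4,-0.22,0,0.14,-0.4],[-0.6,-0.33,0,0.21,-0.4],[-0.8,-0.44,0,0.28,-0.4],[-1,-0.55,0,0.35,-0.4],[-1,-0.55,0,0.42,-0.4],[-1,-0.55,0,0.49,-0.4],[-1,-0.55,0,0.56,-0.4],[-1,-0.55,0,0.6,-0.4],[-1,-0.55,0,0.657,-0.4],[-1,-0.55,0,0.657,-0.4]]' 
python3 - <<'E'
from h import *
xy=.5935*BX+.2826*BY; plan([*xy,.245],-8.4)
E
```

```text
t: 1.2
tool_pos: [0.415, 0.4229, 0.2441]
orientation: [[0.145, 0.989, -0.0], [0.989, -0.145, -0.001], [-0.001, -0.0, -1.0]]
contact_force: [-0.4, -0.0, -0.3]
gripper_width: 0.7
finger_force: 0.0
d [ 0.2134 -0.23    0.0009] yaw0 -8.36 rows [-0.7862  0.9783 -0.0033] turn 0.0004 unit/mm .004
```

```bash
python3 -m pendant '[[-0.12,0.15,0,0,-0.4],[-0.24,0.3,0,0,-0.4],[-0.36,0.45,0,0,-0.4],[-0.48,0.6,0,0,-0.4],[-0.6,0.75,0,0,-0.4],[-0.72,0.88,0,0,-0.4],[-0.786,0.978,0,0,-0.4],[-0.786,0.978,0.05,0,-0.4],[-0.786,0.978,0.2,0,-0.4],[-0.786,0.978,0.3,0,-0.4],[-0.786,0.978,0.3,0,-0.4]]' 
python3 - <<'E'
from h import *
xy=.5935*BX+.2826*BY; plan([*xy,.055],-8.4)
s=snap('scene'); cv2.imwrite('pics/s1.png',s['image'][150:330,200:460,::-1].repeat(3,0).repeat(3,1))
E
```

```text
t: 2.3
tool_pos: [0.6249, 0.1936, 0.1648]
orientation: [[0.142, 0.99, -0.009], [0.99, -0.142, -0.002], [-0.004, -0.009, -1.0]]
contact_force: [-0.6, -0.3, 0.1]
gripper_width: 0.7
finger_force: 0.0
d [ 0.0035 -0.0008 -0.1098] yaw0 -8.18 rows [0.0005 0.0183 0.4391] turn 0.0019 unit/mm .004
```

View pics/s1.png

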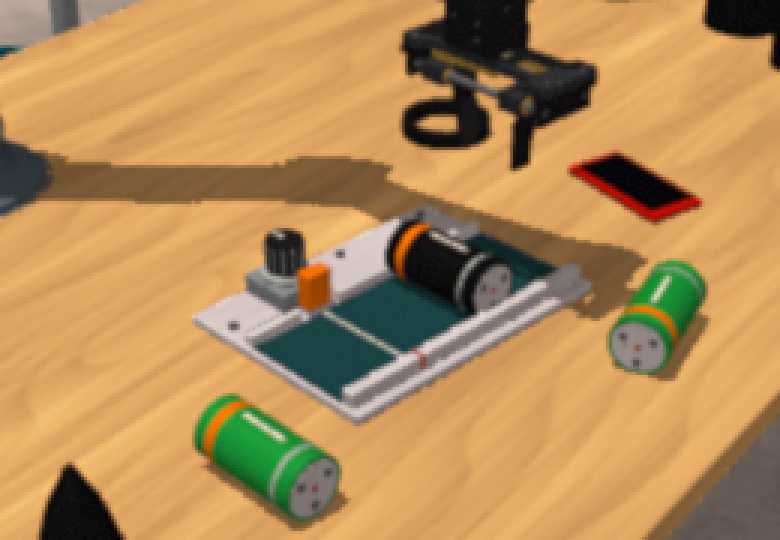

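The gripper hangs behind the tube at about (500,110) with its fingers spread along the tube axis. The tube is untouched at (450,265). Lowering now.

```bash
python3 -m pendant '[[0,0.01,0.15,0,-0.4],[0,0.01,0.3,0,-0.4],[0,0.01,0.4,0,-0.4],[0,0.01,0.43,0,-0.4],[0,0.01,0.43,0,-0.4],[0,0.01,0.43,0,-0.4]]' 
python3 - <<'E'
from h import *
st=state(); p=st['tool_pos']; print(p,p[:2]@BX,p[:2]@BY)
print('tube',tube(snap('top'),np.array([.6188,.1278])))
E
```

```text
t: 2.95
tool_pos: [0.6325, 0.1934, 0.0643]
orientation: [[0.145, 0.989, 0.003], [0.989, -0.145, 0.001], [0.002, 0.003, -1.0]]
contact_force: [-0.2, -0.1, 1.0]
gripper_width: 0.698
finger_force: 0.0
[0.63252323 0.19335034 0.06425202] 0.5974925270951655 0.2836770499395588
tube (array([0.21739333, 0.04176586]), np.int64(884), np.float64(0.0014071729599504541))
```

```bash
python3 -m pendant '[[0,-0.012,0.018,0,-0.4],[-0.02,-0.014,0.036,0,-0.4],[-0.04,-0.014,0.036,0,-0.4],[-0.06,-0.014,0.036,0,-0.4],[-0.08,-0.014,0.036,0,-0.4],[-0.092,-0.014,0.036,0,-0.4],[-0.1,-0.014,0.036,0,-0.4],[-0.108,-0.014,0.036,0,-0.4],[-0.118,-0.014,0.036,0,-0.4],[-0.13,-0.014,0.036,0,-0.4],[-0.144,-0.014,0.036,0,-0.4],[-0.16,-0.014,0.036,0,-0.4],[-0.176,-0.014,0.036,0,-0.4],[-0.192,-0.014,0.036,0,-0.4],[-0.208,-0.014,0.036,0,-0.4],[-0.224,-0.014,0.036,0,-0.4],[-0.24,-0.014,0.036,0,-0.4],[-0.254,-0.014,0.036,0,-0.4],[-0.266,-0.014,0.036,0,-0.4],[-0.274,-0.014,0.036,0,-0.4]]' 
python3 - <<'E'
from h import *
st=state(); p=st['tool_pos']; print(p,p[:2]@BX,p[:2]@BY)
c=.593*BX+.178*BY
print('tube',tube(snap('top'),c)); print('tube',tube(snap('top'),c))
E
```

```text
t: 5.0
tool_pos: [0.6176, 0.125, 0.053]
orientation: [[0.146, 0.989, -0.0], [0.989, -0.146, -0.0], [-0.0, -0.0, -1.0]]
contact_force: [0.5, -0.2, 0.5]
gripper_width: 0.699
finger_force: 0.0
[0.6175562  0.12504604 0.05302982] 0.5926641564465179 0.2139190709107078
tube (array([0.17204787, 0.04173542]), np.int64(617), np.float64(0.0015649000422009937))
tube (array([0.17147709, 0.04171422]), np.int64(624), np.float64(0.0013778420766951474))
```

```bash
python3 -m pendant '[[-0.008,0,0,0,-0.4],[-0.018,0,0,0,-0.4],[-0.032,0,0,0,-0.4],[-0.048,0,0,0,-0.4],[-0.064,0,0,0,-0.4],[-0.08,0,0,0,-0.4],[-0.096,0,0,0,-0.4],[-0.112,0,0,0,-0.4],[-0.128,0,0,0,-0.4],[-0.144,0,0,0,-0.4],[-0.16,0,0,0,-0.4],[-0.174,0,0,0,-0.4],[-0.188,0,0,0,-0.4],[-0.2,0,0,0,-0.4],[-0.21,0,0,0,-0.4],[-0.218,0,0,0,-0.4],[-0.226,0,0,0,-0.4],[-0.232,0,0,0,-0.4],[-0.235,0,0,0,-0.4],[-0.235,0,0,0,-0.4]]' 
python3 - <<'E'
from h import *
st=state(); p=st['tool_pos']; print(p,p[:2]@BX,p[:2]@BY)
c=.593*BX+.115*BY
print('tube-line',tube(snap('top'),c)[0]-[.1061,0]); print(tube(snap('top'),c)[0]-[.1061,0])
E
```

```text
t: 7.1
tool_pos: [0.609, 0.0672, 0.053]
orientation: [[0.146, 0.989, -0.0], [0.989, -0.146, -0.0], [-0.0, -0.0, -1.0]]
contact_force: [-0.6, 0.6, 0.1]
gripper_width: 0.702
finger_force: 0.0
[0.6090175  0.0672156  0.05299754] 0.59266510270471 0.15546165729522987
tube-line [0.00797566 0.04179104]
[0.00848738 0.04215251]
```

```bash
python3 -m pendant '[[-0.006,0,0,0,-0.4],[-0.012,0,0,0,-0.4],[-0.019,0,0,0,-0.4],[-0.026,0,0,0,-0.4],[-0.032,0,0,0,-0.4],[-0.036,0,0,0,-0.4],[-0.036,0,0,0,-0.4],[-0.036,0,0,0,-0.4],[0.02,0,0,0,-0.4],[0.1,0,0,0,-0.4],[0.16,0,0,0,-0.4],[0.16,0,0,0,-0.4],[0.16,0,0,0,-0.4]]' 
python3 - <<'E'
from h import *
st=state(); p=st['tool_pos']; print(p,p[:2]@BX,p[:2]@BY)
c=.593*BX+.108*BY
s=snap('top')
print('tube-line',tube(s,c)[0]-[.1061,0]); print(tube(snap('top'),c)[0]-[.1061,0])
cv2.imwrite('pics/c2.png',cv2.resize(s['image'][165:295,205:365,::-1],None,fx=5,fy=4.6,interpolation=cv2.INTER_CUBIC))
E
```

```text
t: 8.5
tool_pos: [0.6147, 0.1074, 0.0529]
orientation: [[0.144, 0.99, -0.0], [0.99, -0.144, -0.0], [-0.0, -0.0, -1.0]]
contact_force: [0.2, 0.7, 0.6]
gripper_width: 0.699
finger_force: 0.0
[0.61472071 0.10735302 0.05288563] 0.592443738361641 0.19600163855654634
tube-line [-0.00149788  0.04155102]
[-0.00144025  0.04163419]
```

View pics/c2.png

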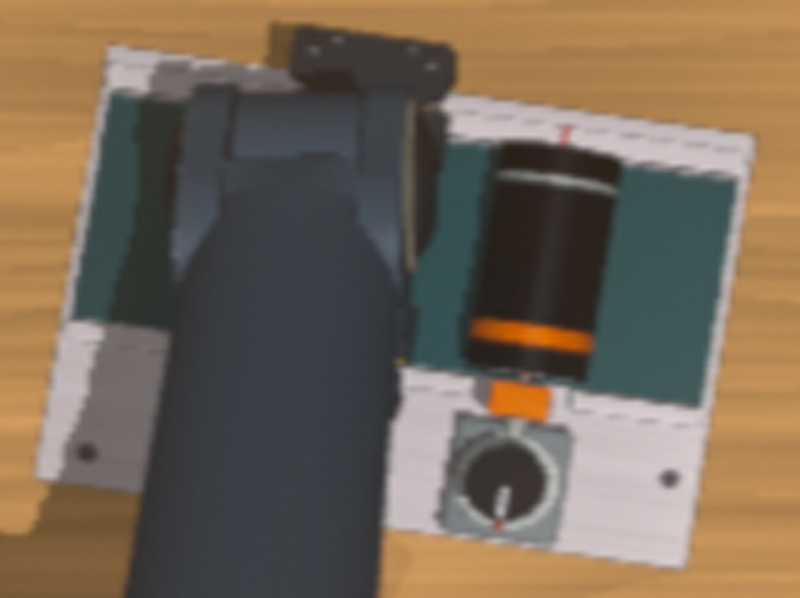

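The tube lies square over the line, centred near (545,260) with the red tick just above it, about 1.5 mm off. The fingers are clear of it. Next: lift and go above the knob.

```bash
python3 -m pendant '[[0,0,-0.1,0,-0.4],[0,0,-0.25,0,-0.4],[0,0,-0.4,0,-0.4],[0,0,-0.5,0,-0.4],[0,0,-0.5,0,-0.4]]' 
python3 - <<'E'
from h import *
xy=.4758*BX+.1063*BY; print(xy, np.linalg.norm(xy)); plan([*xy,.150],117.6)
E
```

```text
t: 9.1
tool_pos: [0.6174, 0.1057, 0.1824]
orientation: [[0.148, 0.989, 0.008], [0.989, -0.148, 0.002], [0.003, 0.008, -1.0]]
contact_force: [0.2, -0.3, 1.2]
gripper_width: 0.7
finger_force: 0.0
[0.4862244  0.03565334] 0.4875298247287032
d [-0.1311 -0.07   -0.0324] yaw0 -8.49 rows [-0.3548 -0.4784  0.125 ] turn -1.0508 unit/mm .004
```

```bash
python3 -m pendant '[[-0.03,-0.04,0,-0.07,-0.4],[-0.08,-0.1,0,-0.14,-0.4],[-0.14,-0.2,0,-0.21,-0.4],[-0.22,-0.3,0,-0.28,-0.4],[-0.28,-0.4,0,-0.35,-0.4],[-0.33,-0.45,0,-0.42,-0.4],[-0.355,-0.478,0,-0.49,-0.4],[-0.355,-0.478,0,-0.56,-0.4],[-0.355,-0.478,0,-0.63,-0.4],[-0.355,-0.478,0,-0.7,-0.4],[-0.355,-0.478,0,-0.77,-0.4],[-0.355,-0.478,0,-0.84,-0.4],[-0.355,-0.478,0,-0.91,-0.4],[-0.355,-0.478,0,-0.97,-0.4],[-0.355,-0.478,0,-1,-0.4],[-0.355,-0.478,0,-1,-0.4],[-0.355,-0.478,0,-1,-0.4]]' 
python3 - <<'E'
from h import *
xy=.4758*BX+.1063*BY; plan([*xy,.065],111.5); print(state()['qpos'].round(1))
E
```

```text
t: 10.8
tool_pos: [0.4832, 0.0358, 0.1774]
orientation: [[-0.93, -0.366, -0.001], [-0.366, 0.93, -0.0], [0.001, 0.0, -1.0]]
contact_force: [0.6, -0.7, 0.1]
gripper_width: 0.7
finger_force: 0.0
d [ 3.000e-03 -1.000e-04 -1.124e-01] yaw0 111.49 rows [-0.0117 -0.0051  0.4497] turn -0.0001 unit/mm .004
[-9.500e+00  1.360e+01  4.000e-01  1.174e+02 -1.000e-01  4.910e+01
  1.024e+02]
```

```bash
python3 -m pendant '[[-0.012,-0.005,0.12,0,-0.4],[-0.012,-0.005,0.26,0,-0.4],[-0.012,-0.005,0.38,0,-0.4],[-0.012,-0.005,0.43,0,-0.4],[-0.012,-0.005,0.447,0,-0.4],[-0.012,-0.005,0.447,0,-0.4],[-0.012,-0.005,0.447,0,-0.4]]'; python3 -m pendant '[[0,0,0,0,0.2],[0,0,0,0,0.5],[0,0,0,0,1],[0,0,0,0,1],[0,0,0,0,1],[0,0,0,0,1]]' 40
```

```text
t: 11.5
tool_pos: [0.488, 0.0365, 0.0674]
orientation: [[-0.93, -0.368, 0.002], [-0.368, 0.93, 0.0], [-0.002, -0.0, -1.0]]
contact_force: [-0.8, 0.4, 0.7]
gripper_width: 0.7
finger_force: 0.0
t: 12.1
tool_pos: [0.4875, 0.0359, 0.0667]
orientation: [[-0.93, -0.368, 0.001], [-0.368, 0.93, -0.0], [-0.001, -0.001, -1.0]]
contact_force: [-0.1, -3.1, 5.0]
gripper_width: 0.452
finger_force: 40.0
```

Gripped (39 mm, 40 N). Turning clockwise.

```bash
python3 -m pendant '[[0,0,0,0.03,1],[0,0,0,0.07,1],[0,0,0,0.11,1],[0,0,0,0.15,1],[0,0,0,0.19,1],[0,0,0,0.23,1],[0,0,0,0.27,1],[0,0,0,0.31,1],[0,0,0,0.35,1],[0,0,0,0.39,1],[0,0,0,0.43,1],[0,0,0,0.47,1],[0,0,0,0.51,1],[0,0,0,0.55,1],[0,0,0,0.59,1],[0,0,0,0.63,1],[0,0,0,0.67,1],[0,0,0,0.69,1],[0,0,0,0.69,1],[0,0,0,0.69,1]]' 
python3 - <<'E'
from h import *
st=state(); R=st['orientation']; print(np.degrees(np.arctan2(R[1,1],R[0,1])), st['wrist_torque'])
c=.593*BX+.108*BY
print(tube(snap('top'),c)[0]-[.1061,0])
E
```

```text
t: 14.1
tool_pos: [0.4866, 0.0331, 0.0667]
orientation: [[-0.48, 0.877, -0.001], [0.877, 0.48, -0.003], [-0.003, -0.002, -1.0]]
contact_force: [-2.3, -9.1, 9.4]
gripper_width: 0.447
finger_force: 40.0
28.69787094219922 [-2.02573397  0.58755287 -0.00597391]
[-0.00142804  0.04187093]
```

```bash
python3 -m pendant '[[0,0,0,0,-0.2],[0,0,0,0,-0.2],[0,0,0,0,-0.2],[0,0,0,0,-0.2],[0,0,-0.06,0,-0.2],[0,0,-0.2,0,-0.2],[0,0,-0.36,0,-0.2],[0,0,-0.5,0,-0.2],[0,0,-0.6,0,-0.2],[0,0,-0.6,0,-0.2]]' 
python3 -m pendant '[[0.15,0,0,0,-0.2],[0.3,0,0,0,-0.2],[0.45,0,0,0,-0.2],[0.6,0,0,0,-0.2],[0.75,0,0,0,-0.2],[0.9,0,0,0,-0.2],[1,0,0,0,-0.2],[1,0,0,0,-0.2],[1,0,0,0,-0.2]]' 
python3 - <<'E'
from h import *
c=.593*BX+.108*BY
s=snap('top')
print(tube(s,c)[0]-[.1061,0])
cv2.imwrite('pics/c3.png',cv2.resize(s['image'][165:295,205:365,::-1],None,fx=5,fy=4.6,interpolation=cv2.INTER_CUBIC))
E
```

```text
t: 15.15
tool_pos: [0.4892, 0.0371, 0.2196]
orientation: [[-0.483, 0.876, 0.007], [0.876, 0.483, 0.003], [-0.001, 0.008, -1.0]]
contact_force: [1.1, -0.9, -1.4]
gripper_width: 0.597
finger_force: 0.0
t: 16.05
tool_pos: [0.3658, 0.2553, 0.2153]
orientation: [[-0.484, 0.875, -0.001], [0.875, 0.484, -0.001], [-0.001, -0.002, -1.0]]
contact_force: [0.3, -0.4, -1.1]
gripper_width: 0.604
finger_force: 0.0
[-0.00144242  0.04161955]
```

View pics/c3.png

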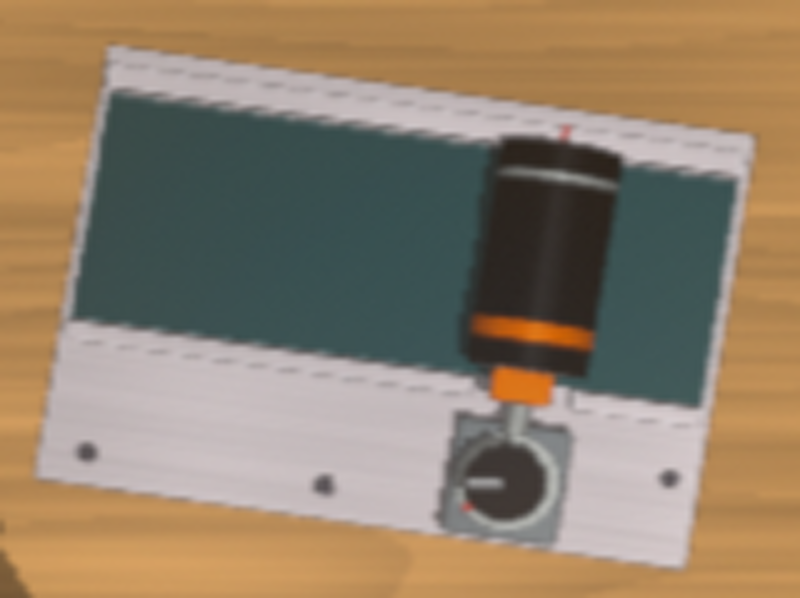

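The jaw, at about (522,387), is pressed on the tube's end. The pointer, at (469,485), is about 30° clockwise of the red tick at (467,508), so the clutch has clearly slipped. The tube is still 1.4 mm from the line and the arm is clear, so I'm handing in.

```bash
python3 -c "
from cell import ctrl; print(ctrl.job_done())"
```

```text
the job is handed in; nothing more can be done
None
```

The job is handed in (no verdict came back): the tube rests about 1.4 mm from the white line, the jaw is clamped on its end, the clutch has slipped about 30° past the collar tick, and the arm is clear of everything.

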